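Stack the home-visit medicines

ROBOT

A 6-joint arm with a two-finger parallel gripper is mounted at the origin on the work surface. World frame = base frame: x ahead of the robot, y to its left, z up, the work surface at z = 0. Lengths are in m, angles in rad, forces in N, time in s.
With the tool pointing down it reaches from about 0.325 to 1 m from the base axis. Payload 5.1 kg.
Tool frame: the origin (TCP) lies midway between the tips of the shut fingers; the grasp point (between the pads) lies 19 mm behind it (pinch_z is the distance from the TCP to the grasp point, in m); y points along the fingers, x is the direction in which the jaws open and shut, and the axes are right-handed (so a half turn about y gives the same grasp; the last joint's range is limited). The gripper opens to 85 mm and grips with 20 to 120 N. Pads are 22 mm wide; open, the fingers measure 114 mm over their backs; the gripper's body (76 mm by 85 mm) begins 54 mm behind the grasp point. The pads swing forward as they close: fully open they stand 13 mm farther back than shut.
Start: joints at [1.183, 0.124, 1.65, -0, 1.367, -0.083], TCP at [0.195, 0.62, 0.231] pointing down, gripper open.
Joint ranges: [-2.61, 2.61], [-1.02, 2.33], [0.03, 2.71], [-1.35, 4.49], [0.32, 2.68], [-2.91, 2.91]. Speed limits (rad/s): [2.57, 2.57, 3.14, 3.14, 3.14, 3.14].

INTERFACE

Orientations are given as [roll, pitch, yaw] about the fixed x, y, z axes, in that order (R = Rz(yaw) Ry(pitch) Rx(roll)).
In Python, from rig import move_to, move_straight, move_j, move_gripper, hold, inverse_kinematics, get_obs, snapshot, camera_model, IKError, sign_off, silhouettes, pinch_z gives the robot as it stands. Calls block until the motion is done:
- move_to(position, orientation): joint-space move of the TCP to a pose.
- move_straight(position, rotation=None, max_speed=0.15): straight line of the TCP; rotation=None keeps the orientation; max_speed is the mean speed in m/s.
- move_j(angles): joint-space move.
- move_gripper(opening): finger opening in m; the grip force is fixed at half the most; returns when the fingers have stopped.
- hold(seconds).
- inverse_kinematics(position, orientation): joint angles nearest the present ones, or None.
- get_obs(): the state.
- snapshot(name): name is "scene" or "top" or "wrist"; returns the picture (480x640x3 uint8, red, green, blue); there is no depth.
- camera_model(name): a dict with "vertical_fov" (degrees; the focal length in pixels is half the picture's height over the tangent of half this angle, whatever the lens; pixels are square), "cx", "cy" (the principal point, pixels), "T" (4x4, takes a point from camera to world coordinates). Camera axes: x right, y up, looking along -z (the intrinsics and any distortion apply to the point x, -y, -z); pixel columns grow to the right and rows downward; lengths in m; the calibration is good to about 2 mm. A picture is of the moment at which its call begins: read the wrist's pose just before it. camera_model takes no time and is no camera call; for the wrist camera it gives the pose at the moment of the call.
A pose or a line that the arm cannot do raises IKError and nothing moves.
- sign_off(): hands the job in, once; it reports no verdict.
Trained networks look in the newest picture that a camera, given by its name, has taken for a name from the list of things; names that differ only in an ending like _2 or _b are one class to them, and where a whole thing is asked for, a point or a joint stands for the part that bears it (a point fixed in the world has none). Each returns a list of dicts, best first, with "score" (0 to 1); they miss things now and then, are a little off and sometimes report something else, mostly with a low value. They report only what shows in the picture. A call takes as long as a camera call. They do not tell look-alikes from the thing itself.
- silhouettes(thing, camera): "mask" (480x640 bool, what is visible of it) and "xy" ([column, row] in pixels, amid what is visible of it).
The state is a dict: "time_s": time; "joint_pos": joint angles; "qd": joint speeds; "tau": joint torques, N m; "ee_pos": TCP position; "ee_rot": TCP orientation; "ft_force": force on the tool from outside, world axes, zero at the start; "torque": the same for the moment, N m; "finger_gap": finger opening in m.
Only numpy, scipy, OpenCV 4.12 (cv2) and the standard library are available. Lean on these libraries where they do the work, as an engineer would, in place of code of your own. Each camera call takes 0.05 s, during which the arm holds its last target.

TASK

Tidy up after the home visit: on the white tray stack the large medicine carton, the small carton on top of it and the pulse oximeter on top of that, each lying flat, centred and lined up lengthwise with the tray. In the round steel dish stand the wide ointment tin in the middle with the narrow tin centred on top of it. Do not knock over the vial.

Things in the scene. Friction and masses are not known exactly. Their poses are not given: they have to be found in the camera images.
- tray: Flat white plastic tray, fixed for this job, 150 x 120 mm, with a low lip 9 mm high and 4 mm thick round its edge; its floor is 4 mm thick. Origin: centre of the underside, on the table; x along the 150 mm side, z up.
- dish: Round shallow steel dish, fixed for this job, 132 mm across its rim, rim 9 mm high, flat floor about 110 mm across and 4 mm thick. Origin: centre of the underside, on the table; z up.
- large_carton: The larger of the two closed white medicine cartons with a printed blue band, lying flat: 110 long (x) x 64 wide (y) x 36 mm high (z), about 110 g. Its x axis runs along its length, z up. Origin: centre of its underside.
- small_carton: The smaller white medicine carton with a printed blue band, lying flat: 84 long (x) x 48 wide (y) x 28 mm high (z), about 60 g. Its x axis runs along its length, z up. Origin: centre of its underside.
- oximeter: Fingertip pulse oximeter, a white clam-shaped instrument with a black screen on top: 60 long (x) x 34 wide (y) x 30 mm high (z), about 55 g, flat above and below; rigid, the two halves do not move. Its x axis runs along its length, z up. Origin: centre of its underside.
- wide_tin: Wide round closed aluminium ointment tin with a flat lid, 64 mm across, 32 mm high, about 120 g. Origin: centre of its underside, z up.
- narrow_tin: Narrow round closed aluminium ointment tin with a flat lid, 44 mm across, 38 mm high, about 70 g. Origin: centre of its underside, z up.
- vial: Small amber glass vial with a blue cap and white label, standing among the things, about the middle of the table, 25 mm across, 52 mm high, loose; a bystander. Origin: centre of its underside, z up.
Not all that is in view belongs to the job. Leave any purple or yellow look-alike of the dish alone.

How it is judged:
At the end, for the whole second after the job is handed in: On the tray: large carton, small carton, oximeter; in the dish: wide tin, narrow tin. Each is within 12 mm of centre of what is under it, rests on it (4 mm in height), tilts under 0.1 rad and is at rest; cartons and oximeter are within 0.21 rad of the tray's length, either way round (horizontal distance between large_carton and tray below 0.012 m and z of large_carton in the frame of tray between 0 and 0.008 m and angle between the x axis of each of large_carton, small_carton, oximeter and the x axis of tray, either way round below 0.21 rad and horizontal distance between small_carton and large_carton below 0.012 m and z of small_carton in the frame of large_carton between 0.032 and 0.04 m and horizontal distance between oximeter and small_carton below 0.012 m and z of oximeter in the frame of small_carton between 0.024 and 0.032 m and horizontal distance between wide_tin and dish below 0.012 m and z of wide_tin in the frame of dish between 0 and 0.008 m and horizontal distance between narrow_tin and wide_tin below 0.012 m and z of narrow_tin in the frame of wide_tin between 0.028 and 0.036 m and angle between each of large_carton, small_carton, oximeter, wide_tin, narrow_tin's own z axis and vertical below 0.1 rad and linear speed of each of large_carton, small_carton, oximeter, wide_tin, narrow_tin below 0.02 m/s and angular speed of each of large_carton, small_carton, oximeter, wide_tin, narrow_tin below 0.2 rad/s); the robot touches nothing.
It fails at once if the vial is knocked over (leaning more than 0.5 rad) (angle between vial's own z axis and vertical above 0.5 rad).
It also fails if it takes over 141 s, if anything falls off the work surface, if the arm or the gripper's body presses on something with over 40 N, if the wrist force passes 120 N, or if a joint passes its speed limit or range.

## Working session

There is one attempt and no reset: what is moved stays moved. The work goes in short steps, each a Python script; the robot and the scene stay as the last script left them, time stands still between calls to the robot, and variables do not carry over. Pictures are saved under pics/ and viewed, and the job is handed in when it is done.

```bash
ls; mkdir -p pics
python3 - <<'E'
from rig import *
import cv2,numpy as np
for n in ("scene","top","wrist"):
    im=snapshot(n); cv2.imwrite(f"pics/{n}0.png",im[:,:,::-1])
    m=camera_model(n); print(n,{k:(np.round(v,4).tolist() if k=='T' else v) for k,v in m.items()})
print(get_obs(),pinch_z)
E
```

```text
pics
scene {'vertical_fov': 47.0857671803796, 'cx': 318.2774906482847, 'cy': 231.94458538366086, 'T': [[0.5855, -0.5341, 0.6099, 1.3289], [0.8105, 0.3707, -0.4535, -0.5541], [0.0161, 0.7598, 0.6499, 0.9261], [0.0, 0.0, 0.0, 1.0]]}
top {'vertical_fov': 52.19124229452351, 'cx': 310.9288895424804, 'cy': 238.03083003051577, 'T': [[0.0075, 0.9892, -0.1461, 0.315], [-1.0, 0.0076, 0.0001, 0.0598], [0.0012, 0.1461, 0.9893, 1.105], [0.0, 0.0, 0.0, 1.0]]}
wrist {'vertical_fov': 64.83895651687904, 'cx': 324.120519214959, 'cy': 236.05302382215845, 'T': [[0.3009, -0.9151, -0.2684, 0.1272], [0.9537, 0.2883, 0.0858, 0.6406], [-0.0011, -0.2818, 0.9595, 0.3732], [0.0, 0.0, 0.0, 1.0]]}
{'time_s': 0.15, 'joint_pos': array([ 1.18339264e+00,  1.24363670e-01,  1.65139500e+00, -3.17215381e-05,
        1.36746246e+00, -8.26144049e-02]), 'qd': array([ 0.00083028, -0.00251925, -0.00521713,  0.00088652,  0.00155537,
        0.00057597]), 'tau': array([ 5.34539940e-04, -4.24229407e+01, -3.66012383e+01, -4.02624067e-07,
        4.64471159e-03,  2.41320282e-05]), 'ee_pos': array([0.19492301, 0.61958208, 0.23030946]), 'ee_rot': array([-1.5706929 ,  0.00162548,  1.26601356]), 'ft_force': array([ 0.4366032 , -0.46617099, -0.36564256]), 'torque': array([-0.04695434, -0.00224807, -0.02541381]), 'finger_gap': 0.08561708184542975} 0.0187
```

View pics/scene0.png

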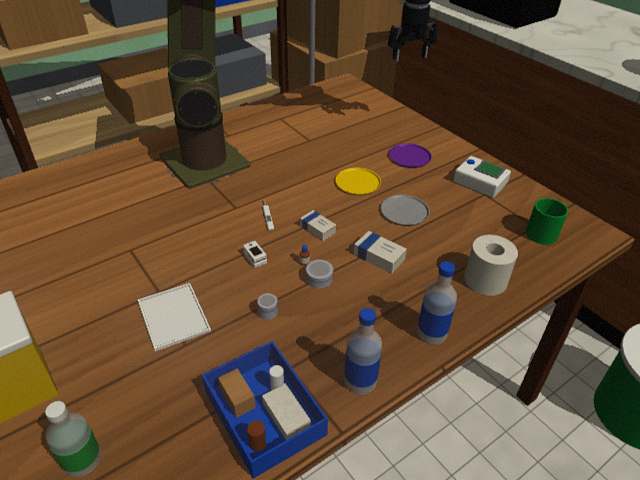

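View pics/top0.png

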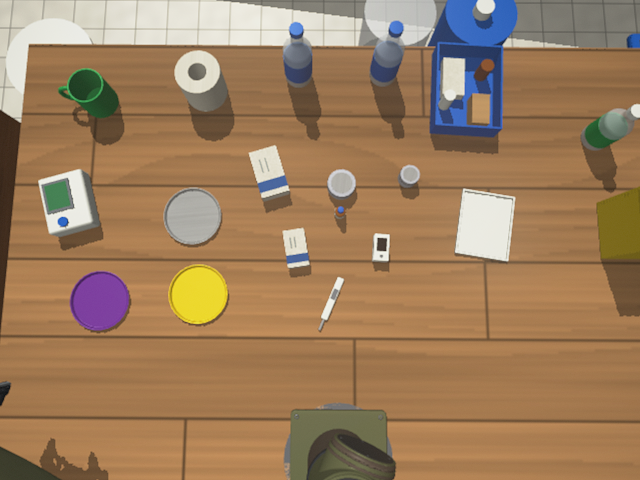

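View pics/wrist0.png

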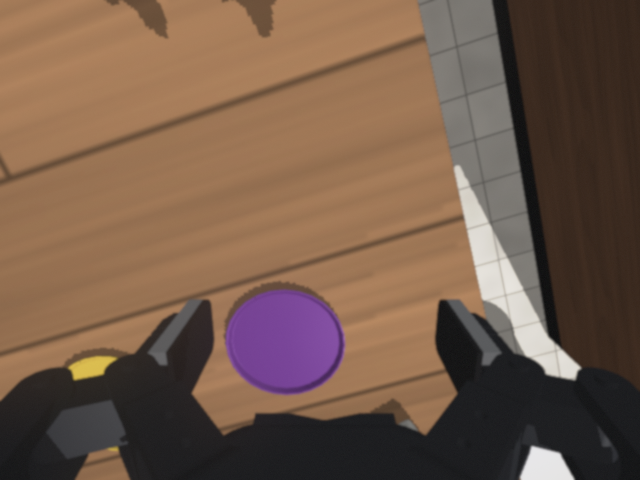

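```bash
cat > h.py <<'E'
from rig import *
import cv2,numpy as np
from scipy.optimize import minimize
BOX={'tray':(.150,.120,.009),'large_carton':(.110,.064,.036),'small_carton':(.084,.048,.028),'oximeter':(.060,.034,.030)}
CYL={'dish':(.132,.009),'wide_tin':(.064,.032),'narrow_tin':(.044,.038),'vial':(.025,.052)}
def proj(P,m):
    T=np.array(m['T']);C=(np.asarray(P)-T[:3,3])@T[:3,:3]
    f=240/np.tan(np.radians(m['vertical_fov'])/2)
    return np.c_[m['cx']+f*C[:,0]/-C[:,2], m['cy']-f*C[:,1]/-C[:,2]]
def back(uv,z,m):
    T=np.array(m['T']);f=240/np.tan(np.radians(m['vertical_fov'])/2)
    d=T[:3,:3]@np.array([(uv[0]-m['cx'])/f,-(uv[1]-m['cy'])/f,-1]);o=T[:3,3]
    return o+d*(z-o[2])/d[2]
def verts(n,p,z0):
    if n in BOX:
        L,W,H=BOX[n];c,s=np.cos(p[2]),np.sin(p[2])
        Q=np.array([[a*L/2,b*W/2,h] for a in(-1,1) for b in(-1,1) for h in(0,H)])
    else:
        D,H=CYL[n];c,s=1,0;t=np.linspace(0,2*np.pi,40,endpoint=False)
        Q=np.array([[D/2*np.cos(a),D/2*np.sin(a),h] for a in t for h in(0,H)])
    return np.c_[p[0]+c*Q[:,0]-s*Q[:,1],p[1]+s*Q[:,0]+c*Q[:,1],z0+Q[:,2]]
def render(n,p,z0,m,S=4):
    uv=proj(verts(n,p,z0),m);h=cv2.convexHull(uv.astype(np.float32))
    im=np.zeros((480,640),np.uint8);cv2.fillPoly(im,[np.round(h*16).astype(np.int32)],1,shift=4)
    return im.astype(bool),h
def best(n,cam,near=None):
    r=silhouettes(n,cam)
    if near is not None and r:
        r=[q for q in r if np.hypot(*(np.array(q['xy'])-near))<60] 
    return r
def fit(n,obs,z0=0,p0=None):
    """obs: list of (mask,model). maximise IoU, smooth via area-weighted"""
    H=(BOX.get(n) or CYL[n])[-1]
    if p0 is None:
        c=np.argwhere(obs[0][0]).mean(0)[::-1]; p0=back(c,z0+H*.7,obs[0][1])[:2]
    def cost(p):
        s=0
        for M,m in obs:
            R,_=render(n,p,z0,m); s+=1-(R&M).sum()/max(1,(R|M).sum())
        return s
    bestr=None
    for y in (np.arange(0,np.pi,np.pi/8) if n in BOX and len(p0)<3 else [p0[2] if len(p0)>2 else 0]):
        x0=np.r_[p0[:2],y] if n in BOX else np.array(p0[:2])
        st=np.array([.008,.008,.2])[:len(x0)]
        sim=np.vstack([x0]+[x0+np.eye(len(x0))[i]*st for i in range(len(x0))])
        r=minimize(cost,x0,method='Nelder-Mead',options=dict(initial_simplex=sim,maxiter=120,xatol=2e-4,fatol=1e-4))
        if bestr is None or r.fun<bestr.fun: bestr=r
    return bestr.x,bestr.fun/len(obs)
E
cat > s1.py <<'E'
from h import *
import json
ims={c:snapshot(c) for c in('top','scene')};ms={c:camera_model(c) for c in ims}
out={}; ov={c:ims[c][:,:,::-1].copy() for c in ims}
for n in list(BOX)+list(CYL):
    o={}
    for c in ims:
        r=silhouettes(n,c)
        print(n,c,[(round(q['score'],2),np.round(q['xy']).tolist(),int(q['mask'].sum())) for q in r[:4]])
        if n=='dish':
            r=[q for q in r if np.ptp(ims[c][q['mask']].mean(0))<40]
        if r:o[c]=(r[0]['mask'],ms[c])
    for k in (['top'],['scene'],['top','scene']):
        if all(c in o for c in k):
            p,e=fit(n,[o[c] for c in k]); print('   ',k,np.round(p,4),round(e,3)); out[n]=p.tolist()
    for c in ims:
        cv2.polylines(ov[c],[np.round(render(n,out[n],0,ms[c])[1]).astype(int)],True,(0,0,255),1)
json.dump(out,open('poses.json','w'))
for c in ims: cv2.imwrite(f'pics/ov_{c}.png',cv2.resize(ov[c][130:330,150:550] if c=='top' else ov[c][130:370,120:520],None,fx=2,fy=2))
E
python3 s1.py
```

```text
tray top [(0.85, [488.0, 226.0], 3515), (0.61, [378.0, 248.0], 454)]
tray scene [(0.89, [176.0, 316.0], 3104), (0.27, [319.0, 227.0], 696)]
    ['top'] [ 0.511  -0.3347 -0.147 ] 0.027
    ['scene'] [ 0.5074 -0.3319 -0.1649] 0.024
    ['top', 'scene'] [ 0.5094 -0.3335  2.9773] 0.039
large_carton top [(0.83, [267.0, 175.0], 1481)]
large_carton scene [(0.57, [380.0, 252.0], 1378)]
    ['top'] [0.6234 0.1574 0.2951] 0.037
    ['scene'] [0.6192 0.1598 0.2698] 0.032
    ['top', 'scene'] [0.6223 0.1585 3.413 ] 0.062
small_carton top [(0.96, [295.0, 248.0], 825), (0.39, [406.0, 178.0], 334)]
small_carton scene [(0.6, [319.0, 224.0], 657), (0.48, [175.0, 316.0], 3151)]
    ['top'] [0.4521 0.0952 0.2078] 0.068
    ['scene'] [0.4459 0.0986 3.2718] 0.07
    ['top', 'scene'] [0.4519 0.0949 3.2913] 0.096
oximeter top [(0.96, [380.0, 246.0], 421), (0.24, [487.0, 225.0], 3471)]
oximeter scene [(0.91, [252.0, 254.0], 399)]
    ['top'] [ 0.4537 -0.0961  2.9353] 0.166
    ['scene'] [ 0.4512 -0.0926 -0.1232] 0.134
    ['top', 'scene'] [ 0.4545 -0.0945  3.0359] 0.172
dish top [(0.75, [189.0, 215.0], 2499
[... 221 characters left out ...]
417] 0.09
    ['top', 'scene'] [0.5247 0.3347] 0.109
wide_tin top [(0.76, [338.0, 183.0], 655)]
wide_tin scene [(0.75, [319.0, 274.0], 668), (0.51, [322.0, 226.0], 724)]
    ['top'] [ 0.5995 -0.0066] 0.108
    ['scene'] [ 0.5955 -0.0028] 0.07
    ['top', 'scene'] [ 0.5972 -0.0048] 0.09
narrow_tin top [(0.95, [408.0, 180.0], 361)]
narrow_tin scene [(0.92, [269.0, 307.0], 463)]
    ['top'] [ 0.6208 -0.1607] 0.12
    ['scene'] [ 0.6152 -0.1585] 0.078
    ['top', 'scene'] [ 0.6183 -0.159 ] 0.131
vial top [(0.66, [408.0, 182.0], 365)]
vial scene [(0.49, [306.0, 255.0], 138)]
    ['top'] [ 0.6172 -0.161 ] 0.419
    ['scene'] [ 5.321e-01 -2.000e-04] 0.437
    ['top', 'scene'] [ 0.6172 -0.161 ] 0.71
```

View pics/ov_top.png

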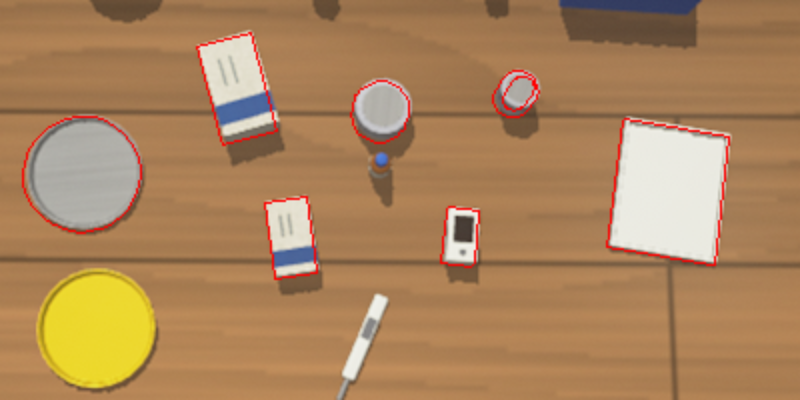

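View pics/ov_scene.png

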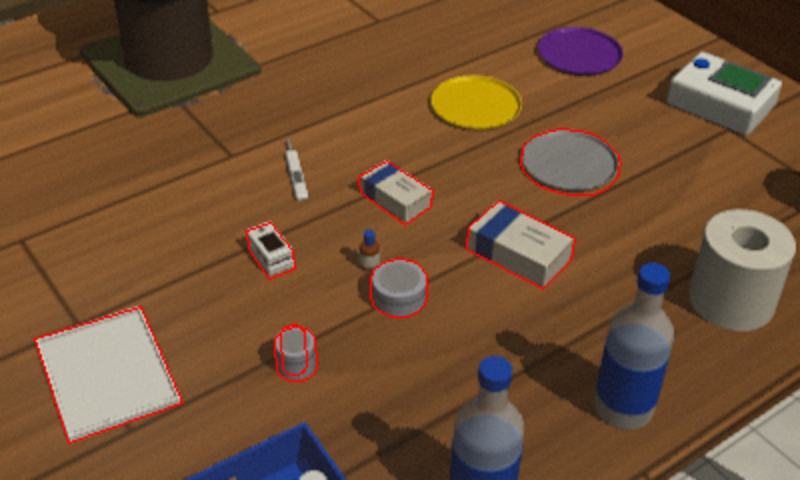

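Top-view candidates:
- **Dish:** grey (192,216). The yellow (198,294) and purple (100,300) ones are look-alikes.
- **Cartons:** large (269,171), small (296,247).
- **Oximeter:** (381,248), not the monitor at (68,203) or the thermometer at (331,303).
- **Tins:** wide (342,184), narrow (410,176).
- **Vial:** (340,213). The network's "vial" in the top view was actually the narrow tin.
- **Tray:** (486,226).

The crop confirms these choices. Next I'll refine dish and tray with the wrist camera.

```bash
cat >> h.py <<'E'
import json
def yaw_near(p,yaw,z=.2):
    """choose yaw or yaw+pi with the smaller joint 6 travel"""
    b=None
    for y in (yaw,yaw+np.pi,yaw-np.pi):
        q=inverse_kinematics([p[0],p[1],z],[-np.pi/2,0,y])
        if q is None: continue
        if abs(q[5])>2.6: continue
        c=abs(np.array(q)-get_obs()['joint_pos']).max()+.3*abs(q[5])
        if b is None or c<b[0]: b=(c,y)
    return b[1]
def go(p,yaw,z): move_to([p[0],p[1],z],[-np.pi/2,0,yaw])
def look(n,tag,p0,z0=0):
    hold(.3)
    m=camera_model('wrist');im=snapshot('wrist');R=best(n,'wrist',None)
    u0=proj([[p0[0],p0[1],z0]],m)[0]
    R=[q for q in R if np.hypot(*(np.array(q['xy'])-u0))<120]
    ov=im[:,:,::-1].copy();p=None
    if R:
        p,e=fit(n,[(R[0]['mask'],m)],z0,np.array(p0)); print(tag,n,'wrist',np.round(p,4),'iou err',round(e,3),'score',round(R[0]['score'],2),'pred',np.round(p0,4))
        cv2.polylines(ov,[np.round(render(n,p,z0,m)[1]).astype(int)],True,(0,0,255),1)
    else: print('no detection',n)
    cv2.polylines(ov,[np.round(render(n,p0,z0,m)[1]).astype(int)],True,(0,255,0),1)
    cv2.imwrite(f'pics/{tag}.png',ov)
    return p
E
cat > s2.py <<'E'
from h import *
P=json.load(open('poses.json'))
t=get_obs()['time_s']
d=P['dish'];go(d,yaw_near(d,1.2),.24);look('dish','w_dish',d)
print(get_obs()['time_s']-t)
T=P['tray'];go(T,yaw_near(T,T[2]+np.pi/2),.24);look('tray','w_tray',T)
print(get_obs()['time_s']-t,get_obs()['joint_pos'])
E
python3 s2.py; python3 -c "
import cv2,numpy as np
cv2.imwrite('pics/c1.png',np.hstack([cv2.resize(cv2.imread('pics/w_%s.png'%k),(400,300)) for k in('dish','tray')]))"
```

```text
w_dish dish wrist [0.5282 0.3315] iou err 0.038 score 0.89 pred [0.5247 0.3347]
1.9999999999999998
w_tray tray wrist [ 0.5114 -0.3353  2.973 ] iou err 0.017 score 0.91 pred [ 0.5094 -0.3335  2.9773]
4.775 [-6.67490278e-01  2.90535950e-02  1.73590957e+00  4.11211822e-06
  1.37664901e+00 -2.07433802e+00]
```

View pics/c1.png

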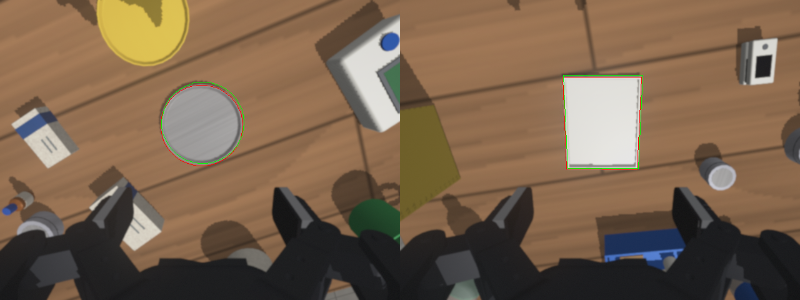

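Wrist outlines fit both fixtures: dish at about (402,247) and tray at about (400,240), in full-size pixels. They agree with the top camera to 1 mm. Next, the large carton.

```bash
cat >> h.py <<'E'
TR=(.5113,-.3350,-.165); DI=(.5285,.3320)
def pick(n,p,grasp_yaw,dz,pre):
    """hover, look, grasp; returns refined pose used"""
    yaw=yaw_near(p,grasp_yaw);go(p,yaw,.2);move_gripper(pre)
    q=look(n,'pick_'+n,p)
    if q is not None and np.hypot(*(q[:2]-np.array(p[:2])))<.012: p=q
    else: print('!! wrist look not used')
    y=yaw_near(p,(p[2]+np.pi/2) if n in BOX else yaw)
    move_straight([p[0],p[1],.09],[-np.pi/2,0,y],max_speed=.3)
    move_straight([p[0],p[1],dz],max_speed=.12)
    print('f',get_obs()['ft_force'].round(1));move_gripper(0.0);hold(.2);o=get_obs()
    print('gap',round(o['finger_gap'],4),'f',o['ft_force'].round(1),'ee',o['ee_pos'].round(4))
    move_straight([p[0],p[1],.06],max_speed=.12);move_straight([p[0],p[1],.2],max_speed=.3);o=get_obs()
    print('lifted gap',round(o['finger_gap'],4),'f',o['ft_force'].round(1),'t',o['time_s'])
    im=snapshot('wrist');cv2.imwrite(f'pics/held_{n}.png',cv2.resize(im[:,:,::-1],(400,300)))
    return p
def place(n,tgt,yaw,zb,dz,rel):
    """zb support height"""
    y=yaw_near(tgt,yaw);go(tgt,y,.2)
    move_straight([tgt[0],tgt[1],zb+dz+.03],max_speed=.25)
    hold(.2);o=get_obs();f0=o['ft_force'][2]
    move_straight([tgt[0],tgt[1],zb+dz+.001],max_speed=.04)
    hold(.2);o=get_obs();print('df',round(o['ft_force'][2]-f0,2),'ee',o['ee_pos'].round(4))
    move_gripper(rel);hold(.3)
    move_straight([tgt[0],tgt[1],zb+dz+.05],max_speed=.12)
    move_straight([tgt[0],tgt[1],.24],max_speed=.3)
    print('t',get_obs()['time_s'])
E
cat > s3.py <<'E'
from h import *
P=json.load(open('poses.json'))
p=[.6230,.1578,.283]
pick('large_carton',p,p[2]+np.pi/2,0.0,.085)
E
python3 s3.py; python3 -c "
import cv2,numpy as np
cv2.imwrite('pics/c2.png',np.hstack([cv2.resize(cv2.imread('pics/%s.png'%k),(400,300)) for k in('pick_large_carton','held_large_carton')]))"
```

```text
pick_large_carton large_carton wrist [0.6247 0.1574 0.2987] iou err 0.03 score 0.72 pred [0.623  0.1578 0.283 ]
f [ 0.7 -1.2  1. ]
gap 0.063 f [-0.3  0.3  6.3] ee [0.6259 0.1576 0.0016]
lifted gap 0.063 f [ 0.5 -0.1 -2.2] t 11.4833
```

View pics/c2.png

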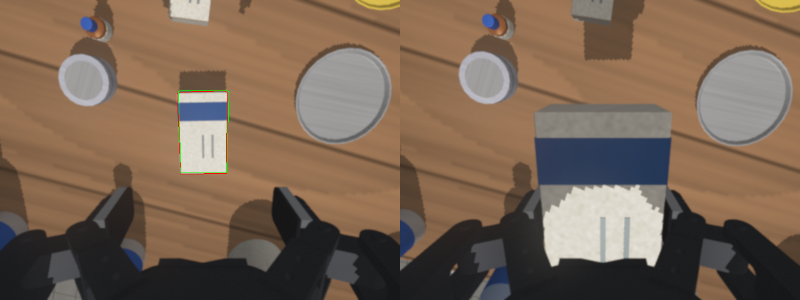

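The carton is held square at (600,300) and the vial is still standing at (985,40 in the montage). Placing it.

```bash
cat > s4.py <<'E'
from h import *
place('large_carton',TR,TR[2]+np.pi/2,.004,.001,.074)
look('large_carton','chk_large',[*TR],.004)
P=json.load(open('poses.json'))
E
python3 s4.py
```

```text
df -0.37 ee [ 0.5112 -0.3349  0.0059]
t 17.3417
chk_large large_carton wrist [ 0.5103 -0.3349 -0.1619] iou err 0.025 score 0.65 pred [ 0.5113 -0.335  -0.165 ]
```

View pics/chk_large.png

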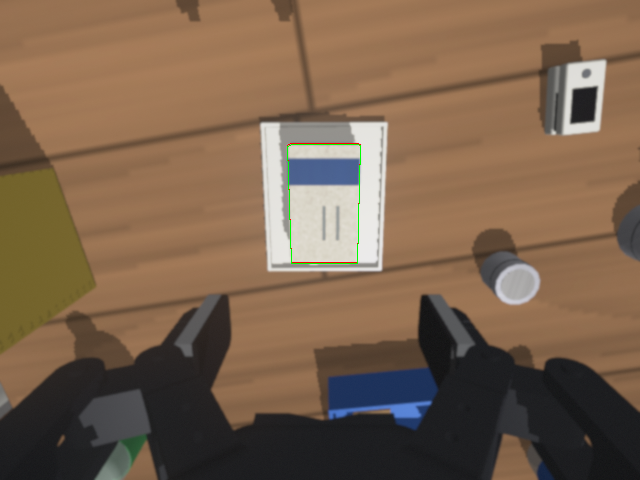

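The carton sits centred in the tray at about (325,203). Small carton next.

```bash
cat > s5.py <<'E'
from h import *
L=(.5108,-.335,-.163)
p=[.4519,.0955,.19]
pick('small_carton',p,p[2]+np.pi/2,.002,.075)
place('small_carton',L,L[2]+np.pi/2,.040,.002,.062)
look('small_carton','chk_small',[*L],.040)
E
python3 s5.py; python3 -c "
import cv2,numpy as np
cv2.imwrite('pics/c3.png',np.hstack([cv2.resize(cv2.imread('pics/%s.png'%k),(400,300)) for k in('pick_small_carton','chk_small')]))"
```

```text
pick_small_carton small_carton wrist [0.4531 0.0952 0.1736] iou err 0.048 score 0.95 pred [0.4519 0.0955 0.19  ]
f [ 0.5  0.2 -0.2]
gap 0.047 f [-0.9 -0.3  6.1] ee [0.4543 0.0953 0.0032]
lifted gap 0.047 f [ 0.3 -1.1 -1.4] t 23.175
df 3.93 ee [ 0.5109 -0.3351  0.0433]
t 28.5583
chk_small small_carton wrist [ 0.5096 -0.3354 -0.1716] iou err 0.028 score 0.68 pred [ 0.5108 -0.335  -0.163 ]
```

View pics/c3.png

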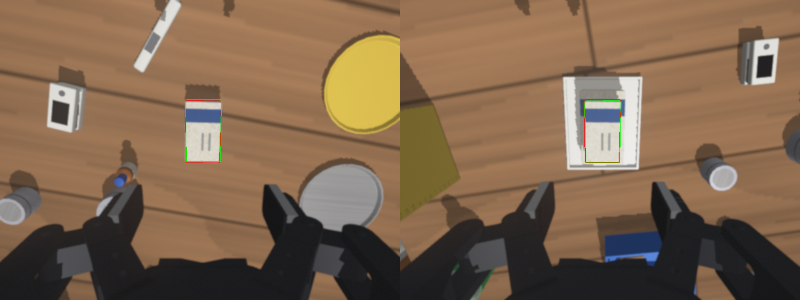

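Stack centred at (603,130). Oximeter: look first, since its shape isn't a pure box.

```bash
cat > s6.py <<'E'
from h import *
p=[.4535,-.0945,-.15]
y=yaw_near(p,p[2]+np.pi/2);go(p,y,.2);print(look('oximeter','ox1',p))
m=camera_model('wrist');u=proj([[*p[:2],.015]],m)[0];im=cv2.imread('pics/ox1.png');c,r=u.astype(int)
cv2.imwrite('pics/ox1c.png',cv2.resize(im[max(0,r-90):r+90,c-110:c+110],None,fx=3,fy=3))
E
python3 s6.py
```

```text
ox1 oximeter wrist [ 0.4547 -0.0951 -0.0699] iou err 0.052 score 0.62 pred [ 0.4535 -0.0945 -0.15  ]
[ 0.45469191 -0.0951127  -0.06993317]
```

View pics/ox1c.png

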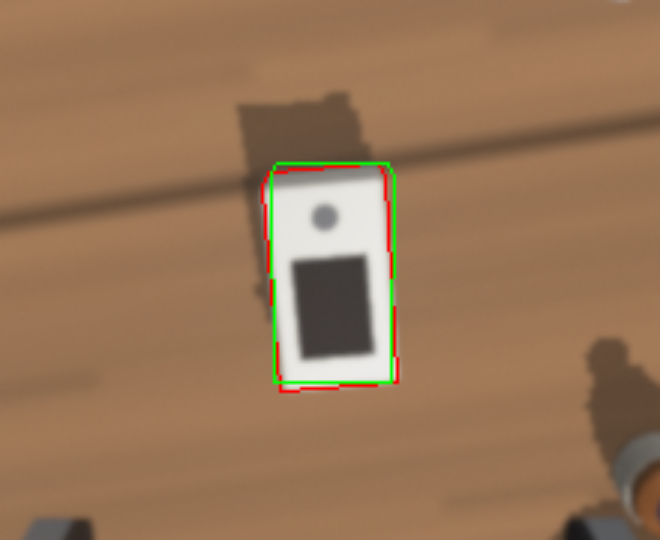

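```bash
cat > s7.py <<'E'
from h import *
p=[.4547,-.0951,-.07]
S=(.5102,-.3352,-.167)
pick('oximeter',p,p[2]+np.pi/2,.001,.060)
place('oximeter',S,S[2]+np.pi/2,.068,.001,.048)
look('oximeter','chk_ox',[*S],.068)
E
python3 s7.py; python3 -c "
import cv2,numpy as np
cv2.imwrite('pics/c4.png',np.hstack([cv2.resize(cv2.imread('pics/%s.png'%k),(400,300)) for k in('held_oximeter','chk_ox')]))"
```

```text
pick_oximeter oximeter wrist [ 0.4548 -0.0954 -0.0714] iou err 0.051 score 0.78 pred [ 0.4547 -0.0951 -0.07  ]
f [ 0.3 -0.6  0.4]
gap 0.0329 f [-0.8  0.6  5.7] ee [ 0.4559 -0.0957  0.0022]
lifted gap 0.0331 f [-0.7 -0.3 -1.5] t 34.425
df 4.25 ee [ 0.5102 -0.3353  0.0702]
t 38.9667
chk_ox oximeter wrist [ 0.5093 -0.3353 -0.187 ] iou err 0.048 score 0.93 pred [ 0.5102 -0.3352 -0.167 ]
```

View pics/c4.png

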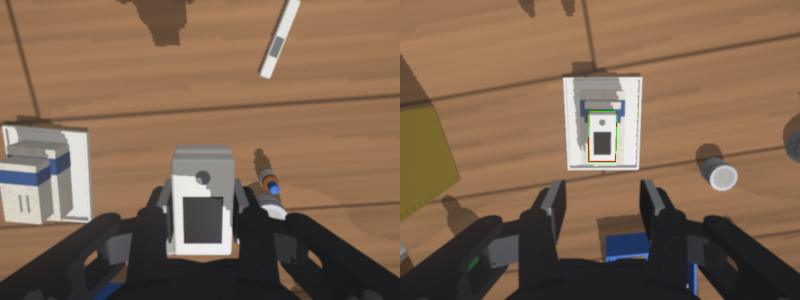

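The oximeter sits centred at (602,135). Wide tin next, jaws along y, clear of the vial.

```bash
cat > s8.py <<'E'
from h import *
p=[.5990,-.0060]
y=yaw_near(p,np.pi/2);go(p,y,.2);print(y,look('wide_tin','wt1',p))
m=camera_model('wrist');r=silhouettes('vial','wrist');print([(round(q['score'],2),q['xy'],np.round(back(q['xy'],.026,m),3)) for q in r])
E
python3 s8.py
```

```text
no detection wide_tin
1.5707963267948966 None
[(0.92, [330.3, 134.5], array([ 0.535, -0.002,  0.026]))]
```

View pics/wt1.png

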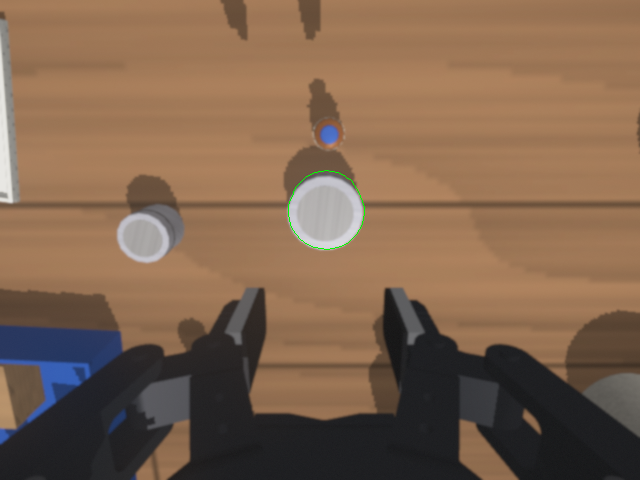

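```bash
cat > s9.py <<'E'
from h import *
p=[.6000,-.0060]
pick('wide_tin',p,np.pi/2,.0,.085)
place('wide_tin',DI,np.pi/2+.5,.004,.001,.074)
look('wide_tin','chk_wt',[*DI],.004)
E
python3 s9.py; python3 -c "
import cv2,numpy as np
cv2.imwrite('pics/c5.png',np.hstack([cv2.resize(cv2.imread('pics/%s.png'%k),(400,300)) for k in('held_wide_tin','chk_wt')]))"
```

```text
pick_wide_tin wide_tin wrist [ 0.5999 -0.0067] iou err 0.035 score 0.55 pred [ 0.6   -0.006]
f [0.5 0.2 0.5]
gap 0.0622 f [-0.4  0.8  6.2] ee [ 0.6012 -0.0069  0.0017]
lifted gap 0.0623 f [-0.1  0.  -2.8] t 45.4333
df 0.47 ee [0.5285 0.332  0.0059]
t 50.7667
chk_wt wide_tin wrist [0.5284 0.3309] iou err 0.051 score 0.95 pred [0.5285 0.332 ]
```

View pics/c5.png

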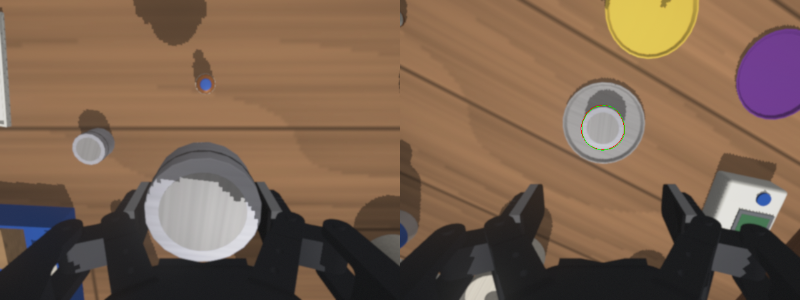

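Wide tin at (603,127), centred in the dish at (604,122); its lid is nearer the camera. Narrow tin next.

```bash
cat > s10.py <<'E'
from h import *
p=[.6200,-.1605]
pick('narrow_tin',p,np.pi/2,.002,.075)
W=(.5285,.3314)
place('narrow_tin',W,np.pi/2+.5,.036,.002,.058)
look('narrow_tin','chk_nt',[*W],.036)
for c in('top','scene'): cv2.imwrite(f'pics/fin_{c}.png',snapshot(c)[:,:,::-1])
E
python3 s10.py; python3 -c "
import cv2,numpy as np
cv2.imwrite('pics/c6.png',np.vstack([np.hstack([cv2.resize(cv2.imread('pics/%s.png'%k),(400,300)) for k in a]) for a in(('held_narrow_tin','chk_nt'),('fin_top','fin_scene'))]))"
```

```text
pick_narrow_tin narrow_tin wrist [ 0.6193 -0.1602] iou err 0.06 score 0.8 pred [ 0.62   -0.1605]
f [-0.4  0.6  0.3]
gap 0.0426 f [-0.4 -0.2  6.4] ee [ 0.6204 -0.1606  0.0034]
lifted gap 0.0428 f [-0.6 -0.4 -1.1] t 56.85
df 5.27 ee [0.5285 0.3314 0.0394]
t 62.4833
chk_nt narrow_tin wrist [0.5275 0.3303] iou err 0.041 score 0.81 pred [0.5285 0.3314]
```

View pics/c6.png

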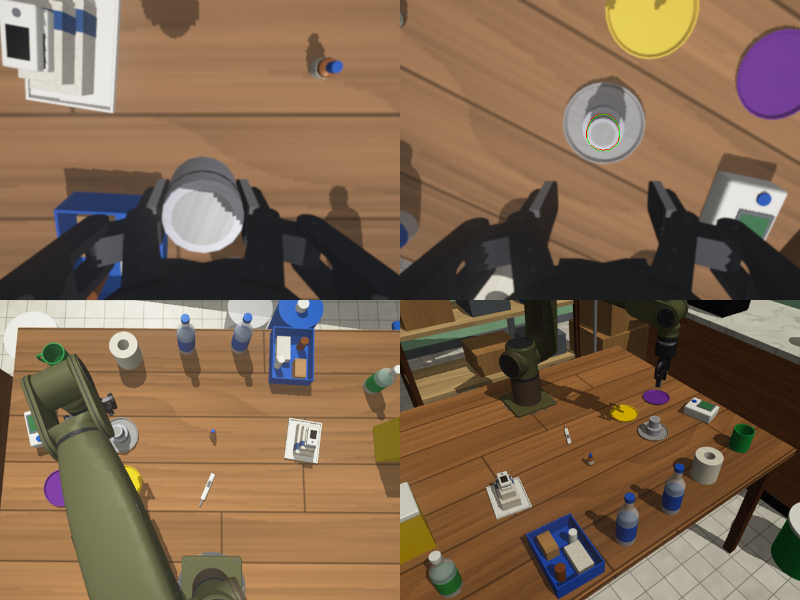

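```bash
python3 -c "
import cv2,numpy as np
a=cv2.imread('pics/fin_scene.png');cv2.imwrite('pics/c7.png',np.hstack([cv2.resize(a[260:360,130:230],(400,400)),cv2.resize(a[160:260,355:455],(400,400))]))"
```

```text
(no output)
```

View pics/c7.png

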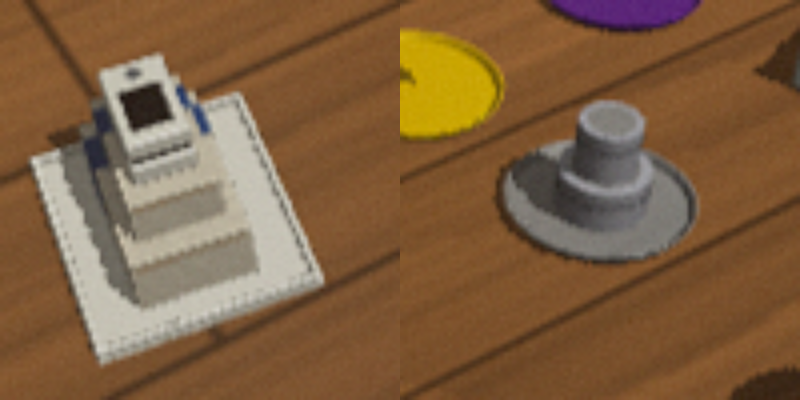

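Both stacks sit flat and centred, the tray stack at (145,180) and the dish stack at (610,165). The arm is clear of everything.

```bash
python3 -c "
from rig import *
hold(.5);print(get_obs()['time_s']);sign_off()"
```

```text
63.4833
the job is handed in; nothing more can be done
```

I finished the job and handed it in at about 63 s of the 141 s allowed; no verdict was given.

- **Tray:** the large carton, the small carton and the oximeter are stacked in that order. The wrist camera put each within about 2 mm of the one below it. Each lies within about 0.03 rad of the tray's length.
- **Dish:** the wide tin stands in the middle of the grey dish with the narrow tin on top, both within about 2 mm of centre.
- **Vial and handling:** the vial is still standing and nothing else was touched. The highest wrist force I logged was about 6.4 N, while gripping.

Some readings disagreed or failed:
- **Vial:** the network took the narrow tin for the vial in the top picture, so I used its scene-camera and wrist views instead.
- **Wide tin:** the first wrist look missed it, and the second found it.
- **Scene camera:** its positions differed by up to 14 mm (the dish) from the other two views. I used the wrist measurements, which agreed with the top camera to about 1 mm for the tray and dish.

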